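# Take the lockout padlock off the vacuum pump's switch box

## Task

The vacuum pump has been serviced and its lockout padlock may come off. First press the mushroom-headed stop button fully down and let it come up again, so that the pump cannot start by itself when the power returns, and leave the start button and the other things alone; then turn the padlock's dial, click by click, until its white line stands at the shackle mark, pull the lock away from the staple so that the shackle opens all the way, and work the open lock off the staple. Finish while holding the open lock still in the gripper, level with its dial facing up, about 10 cm above the cover it lay on.

Things in the scene. Friction and masses are not known exactly. Their poses are not given: they have to be found in the camera images.
- switch_box: the pump's switch box, fixed: flat grey steel enclosure 260 (x) x 170 (y) x 56 high with an aluminium cover flap, whose upper face is 60 above the bench. Origin: centre of its underside; x points from the padlock to the staple, z up. It and the button station stand left or right of each other, turned a little
- staple (a point): foot of the staple, on the flap (60 above the bench), where its upright stands inside the shackle; axes as the switch box's. The staple is one upright steel plate, 5 thick (along x), 26 high, from y = -27 to +5, with a hole from y = -19 to -5, 5.5 to 18.5 above the flap. The shackle's short leg goes through the hole along x; the long leg passes free beside the plate's +y edge
- padlock: loose padlock, steel case 60 diameter, 24 thick, about 0.4 kg, lying on the flap, dial up. Origin: centre of the case's underside; z up along the dial's axis, x towards the shackle: at the start the switch box's x, the origin 40 before the staple (-x). Locked, it has 11 of play before the staple draws the shackle: pull about 33 along -x in all. It slides on the flap; the staple keeps it from turning far
- shackle_crown (a point): inside of the shackle's crown, on the lock's middle line: x = 55, y = 0, z = 12 of the padlock when closed, x = 77 when open. The shackle is a U of 8 thick steel bar lying level; its legs run along x at y = -13 (short leg) and y = +13 (long leg, stays in the case), 18 clear between them
- short_leg_tip (a point): end of the shackle's short leg: inside the case when closed (x = 24 of the padlock), at x = 46 when open, which leaves a gap to the case's edge (x = 30). With the open lock moved forward again along its +x (about 35) until the staple plate stands in that gap (staple at x = 38 of the padlock), it lifts straight up off the staple
- dial (a joint): angle of the dial in rad, counterclockwise from above; 0 where its white line points along the padlock's +x, to the small black mark on the case's rim between the shackle's legs. 16 notches, 0.393 apart, 0.04 N m to leave one. The first numbers are dialled already: only the notch at 0 frees the shackle. It starts 2 to 5 notches counterclockwise of 0, so turn it clockwise. It cannot turn while the shackle is out
- dial_knob (a point): on the dial's axis, half way up its knob, 37 above the case's underside. Black ribbed round knob, 26 diameter, 18 high, its top 46 above the underside, on the black dial disc (46 diameter, upper face 28 above the underside). It can be gripped from above at any yaw, turns with the fingers, and the lock can be pulled and carried by it
- dial_line (a point): point on the dial's white line, 18 from the dial's axis, on the disc's upper face; the line runs from the axis across the knob's top and the disc to its rim
- shackle (a joint): how far the shackle is out of the case, in m: 0 closed, 0.022 fully open. It slides along the padlock's x with about 3 N of friction and stays where it is left; it is drawn out by pulling the case away from the staple
- stop_button (a joint): travel of the stop button in m: 0 up, 0.007 fully down (5 N); it springs up when let go
- stop_button_top (a point): centre of the top of the stop button: black mushroom head, 40 diameter, 28 proud of the button station's top face, 83 above the bench; pressed straight down. The station is a fixed flat box 150 x 80 x 55 high with two buttons 70 apart along its length; the start button is the far one (+x)
- start_button (a joint): travel of the start button in m: 0 up, 0.004 down. It must not be pressed
- start_button_top (a point): centre of the top of the start button: small flat button, 22 diameter, in a steel collar, only 9 above the station's top face, 64 above the bench
- screwdriver: bystander: small black-handled screwdriver, 150 long, lying across the switch box's top, at the far end behind the staple. Origin: centre of its underside. Leave it alone
- tape_roll: bystander: grey roll of tape, 80 outside diameter, 36 high, lying flat on the bench behind the button station. Origin: centre of its underside. Leave it alone
- plaster_bowl: bystander: dark rubber mixing bowl, 124 across, 60 high, at the back left. Origin: centre of its underside. Leave it alone
- hammer: bystander: hammer 260 long, on the bench to the left (+y). Origin: centre of its underside. Leave it alone
- wrench: bystander: steel open-ended wrench 180 long, on the bench to the right (-y). Origin: centre of its underside. Leave it alone
- talc_jar: bystander: closed plastic jar, 68 diameter, 85 high, at the back right. Origin: centre of its underside. Leave it alone
- foot_cast: bystander: small white plaster foot cast on a short ankle, 130 x 60 x 95, with a steel pipe end on top, at the back of the bench. Origin: centre of its underside. Leave it alone

How it is judged:
On the way, in this order (a step that is already met when the one before it is completed fails the run):
1. the stop button is pressed fully down (value of joint stop_button above 0.006 m), for 0.1 s.
2. the stop button is let up again (value of joint stop_button below 0.001 m), for 0.1 s.
3. the dial's white line stands at the shackle mark (within 0.15 rad), the shackle still closed (x of dial_line in the frame of padlock above 0.0178 m and value of joint shackle below 0.004 m), for 0.1 s.
4. the shackle is pulled open all the way, the lock still on the staple's plate (value of joint shackle above 0.0195 m and height (world z) of padlock below 0.085 m), for 0.1 s.
At the end, for the whole second after the job is handed in: The open padlock (shackle out by more than 18 mm) is held by the fingers, still (under 0.03 m/s), its underside more than 65 mm above the cover flap (125 mm above the bench), its dial facing up within 0.35 rad, touching nothing of the switch box; both buttons are up (height (world z) of padlock above 0.125 m and value of joint shackle above 0.018 m and angle between padlock's own z axis and vertical below 0.35 rad and contact force between the fingers and padlock above 1 N and contact force between padlock and switch_box below 0.05 N and linear speed of padlock below 0.03 m/s and value of joint each of stop_button, start_button below 0.001 m); the arm keeps its last pose, push and grip.
It fails at once if the start button is pressed (value of joint start_button above 0.002 m).
It fails at once if a bystander is pushed out of its place (more than 30 mm) (distance of any of screwdriver, tape_roll, plaster_bowl, hammer, wrench, talc_jar, foot_cast from where it was at the start of the episode above 0.03 m).
It also fails if it takes over 58 s, if anything falls off the work surface, if the arm or the gripper's body presses on something with over 40 N, if the wrist force passes 120 N, or if a joint passes its speed limit or range.

## Robot

A 6-joint arm with a two-finger parallel gripper is mounted at the origin on the work surface. World frame = base frame: x ahead of the robot, y to its left, z up, the work surface at z = 0. Lengths are in m, angles in rad, forces in N, time in s.
With the tool pointing down it reaches from about 0.375 to 0.9 m from the base axis. Payload 3.1 kg.
Tool frame: the origin (TCP) lies at the very end of the fingers, on their centre line; the grasp point (between the pads) lies 19 mm behind it (manip.pinch_z is the distance from the TCP to the grasp point, in m); z points along the fingers, y is the line along which they close (so a half turn about z gives the same grasp; the last joint's range is limited). The gripper opens to 85 mm and grips with 20 to 120 N. Pads are 22 mm wide; open, the fingers measure 114 mm over their backs; the gripper's body (76 mm by 85 mm) begins 54 mm behind the grasp point. The pads swing forward as they close: fully open they stand 13 mm farther back than shut.
Start: joints at [-1.369, 0.527, 1.433, -0, 1.181, -0.178], TCP at [0.232, -0.58, 0.231] pointing down, gripper open.
Joint ranges: [-3.08, 3.08], [-0.75, 2.2], [0.22, 2.44], [-1.43, 4.57], [0, 2.65], [-2.85, 2.85]. Speed limits (rad/s): [2.79, 2.79, 3.14, 3.14, 3.14, 3.14].

## Interface

Orientations are given as a unit quaternion [x, y, z, w].
In Python, from station import manip gives the robot as it stands.
- The arm moves only by the tool servo_tool, never from a script. Its argument "commands" is one flat list of numbers, 7 for each row, row after row: the shift along the tool's x, y, z each as a share of 500 mm, from -1 to 1, then the turn, a rotation vector about the tool's x, y, z each as a share of 360 degrees, from -1 to 1, then the opening, from -1 (shut) to 1 (fully open). In form: [dx, dy, dz, rx, ry, rz, claw, dx, dy, dz, rx, ry, rz, claw, ...]. A call has 1 to 12 rows; each row shifts and turns the commanded pose from where the row before left it, along the tool's axes as they then stand; what a row does not reach is not made up. A row lasts 1/12 s, in which the tool goes at most 41.7 mm and 7.16 degrees, less where a joint would pass 70% of its speed; a pose out of reach is approached as far as the arm can. A call with a number of a shift or a turn outside -1 to 1 is refused whole. A call with a gripper value outside its range is refused whole. The fingers move at their own pace and stop on an object; "force" is the grip in N (left out, the last holds). Time passes only in rows, so rows that do not move let the fingers close. It gives the time, the measured TCP pose, the force, the opening and the grip force at its end, in the units of the state.
- manip.sense(): the state, without advancing time (a new reading comes with each control period).
- manip.snapshot(name): name is "scene" or "top" or "wrist"; returns a dict with "img" (400x640x3 uint8, red, green, blue), "mtx" (3x3 intrinsics, pixels), "world_to_cam" (4x4, takes a point from world to camera coordinates). Camera axes: x right, y up, looking along -z (the intrinsics and any distortion apply to the point x, -y, -z); pixel columns grow to the right and rows downward; lengths in m; the calibration is good to about 2 mm. A picture is of the moment at which its call begins. There is no depth.
- manip.sign_off(): hands the job in; it is judged then, once.
Trained networks look in a picture, given as the dict that the camera call returned (one of the last four; its "shot" number tells which), for a name from the list of things; names that differ only in an ending like _2 or _b are one class to them, and where a whole thing is asked for, a point or a joint stands for the part that bears it (a point fixed in the world has none). Each returns a list of dicts, best first, with "conf" (0 to 1); they miss things now and then, are a little off and sometimes report something else, mostly with a low value. They report only what shows in the picture. A call takes as long as a camera call.
- manip.look_for(picture, query): "box" ([left, top, width, height] in pixels, round what is visible of it).
- manip.silhouettes(picture, query): "pixels" (400x640 bool, what is visible of it) and "box" ([left, top, width, height] in pixels, round what is visible of it).
The state is a dict: "t": time; "q": joint angles; "qd": joint speeds; "tau": joint torques, N m; "tcp_pos": TCP position; "tool_rot": TCP orientation; "force": force on the tool from outside, world axes, zero at the start; "ft_torque": the same for the moment, N m; "finger_gap": opening from 0.0 (shut) to 1.0 (fully open); "gripper_force": force on a finger pad.
Only numpy, scipy, OpenCV 4.12 (cv2) and the standard library are available. Lean on these libraries where they do the work, as an engineer would, in place of code of your own. Each camera call takes 0.05 s, during which the arm holds its last target. There are 200 camera calls.

## Working session

There is one attempt and no reset: what is moved stays moved. The work goes in short steps, Python scripts to look and compute and a tool call to move; the robot and the scene stay as the last step left them, time stands still between calls to the robot, and variables do not carry over. Pictures are saved under pics/ and viewed, at most 10 in all, crops included, and the job is handed in when it is done.

Besides the shell and the picture viewer there is one more tool, called after "Call:" as name(argument=value, ...) on one line, values as JSON. servo_tool: Moves the arm, as the interface text tells. Its arguments: {"type":"object","properties":{"commands":{"type":"array"},"force":{"type":"number"}},"required":["commands"]}

```bash
mkdir -p pics; cat > h.py <<'E'
import numpy as np, cv2
from station import manip
from scipy.spatial.transform import Rotation as R
def save(s,n,crop=None,f=1):
    im=s["img"][...,::-1]
    if crop: x,y,w,h=crop; im=im[y:y+h,x:x+w]
    cv2.imwrite("pics/"+n,cv2.resize(im,None,fx=f,fy=f,interpolation=cv2.INTER_CUBIC))
def ray(s,u,v,z):
    M=np.array(s["world_to_cam"]);K=np.array(s["mtx"])
    d=np.linalg.inv(K)@[u,v,1]; d=d*[1,-1,-1]
    Rm=M[:3,:3];c=-Rm.T@M[:3,3]; d=Rm.T@d
    return c+d*(z-c[2])/d[2]
def proj(s,p):
    M=np.array(s["world_to_cam"]);K=np.array(s["mtx"])
    c=M[:3,:3]@p+M[:3,3]; a=K@(c*[1,-1,-1]); return a[:2]/a[2]
def cen(m):
    y,x=np.nonzero(m); return x.mean(),y.mean()
E
python3 - <<'E'
from h import *
s=manip.snapshot("top"); save(s,"top.png")
print({k:v for k,v in s.items() if k!="img"})
for n,z in [("padlock",.07),("dial_knob",.106),("stop_button_top",.083),("start_button_top",.064),("switch_box",.06),("screwdriver",.065)]:
    for r in manip.silhouettes(s,n)[:2]:
        c=cen(r["pixels"]); print(n,round(r["conf"],2),r["box"],np.round(c,1),ray(s,*c,z).round(4))
st=manip.sense(); print(st["t"],st["tcp_pos"],st["tool_rot"],st["force"],manip.pinch_z)
E
```

```text
{'mtx': array([[473.83050228,   0.        , 318.63985529],
       [  0.        , 473.83050228, 202.69960639],
       [  0.        ,   0.        ,   1.        ]]), 'world_to_cam': array([[-0.02864168, -0.99950011, -0.01338634,  0.03657548],
       [ 0.99519947, -0.02976708,  0.0932305 , -0.58559114],
       [-0.09358237, -0.0106518 ,  0.99555456, -1.43024428],
       [ 0.        ,  0.        ,  0.        ,  1.        ]]), 'shot': 1}
padlock 0.46 [375.4, 217.6, 12.1, 14.4] [379.8 224.2] [ 0.513  -0.1606  0.07  ]
start_button_top 0.39 [377.2, 199.5, 10.3, 2.6] [379.6 201. ] [ 0.5826 -0.1636  0.064 ]
switch_box 0.68 [224.0, 153.3, 72.8, 96.2] [259.1 205.2] [0.5813 0.1986 0.06  ]
screwdriver 0.52 [244.3, 166.0, 43.2, 13.1] [274.7 173. ] [0.677 0.149 0.065]
screwdriver 0.32 [250.1, 201.4, 12.3, 13.8] [256.1 205.6] [0.5799 0.2069 0.065 ]
0.35 [ 0.23230556 -0.58002563  0.23106162] [ 9.81927675e-01  1.89256345e-01  1.57928704e-05 -2.75632851e-04] [-0.73010275 -0.54842206 -0.42218039] 0.0187
```

View pics/top.png

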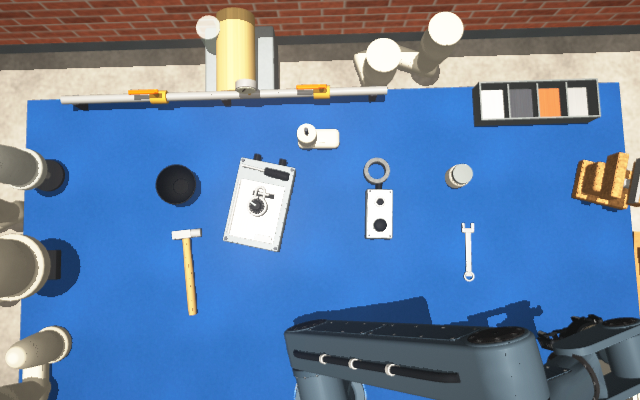

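The picture shows the switch box at left, with the padlock's knob near (257,206), and the button station at right. The black stop head is at (380,225) and the start button at (380,201). They measure 70 mm apart, as they should, so I'm moving above the stop button.

Call:
servo_tool(commands=[0.068,-0.0465,0,0,0,0,-1,0.068,-0.0465,0,0,0,0,-1,0.068,-0.0465,0,0,0,0,-1,0.068,-0.0465,0,0,0,0,-1,0.068,-0.0465,0,0,0,0,-1,0.068,-0.0465,0,0,0,0,-1,0.068,-0.0465,0,0,0,0,-1,0.068,-0.0465,0,0,0,0,-1,0.068,-0.0465,0,0,0,0,-1,0.068,-0.0465,0,0,0,0,-1,0.068,-0.0465,0,0,0,0,-1,0.068,-0.0465,0,0,0,0,-1])

```text
t: 1.35
tcp_pos: [0.5083, -0.1677, 0.2316]
tool_rot: [0.982, 0.189, 0.0, 0.0]
force: [0.4, 0.1, 0.7]
finger_gap: -0.002
gripper_force: 0.0
```

```bash
cat >> h.py <<'E'
def todo(target):
    st=manip.sense(); Rm=R.from_quat(st["tool_rot"])
    d=np.array(target)-st["tcp_pos"]; t=Rm.inv().apply(d)
    x=Rm.as_matrix()[:,0]
    print("t",round(st["t"],2),"tcp",np.round(st["tcp_pos"],4),"toolx yaw",round(np.arctan2(x[1],x[0]),4),"tool delta shares",(t/.5).round(4),"rows",round(np.linalg.norm(t)/.0417,1),"F",np.round(st["force"],1),"gap",round(st["finger_gap"],3),"gf",st["gripper_force"],"q6",np.round(st["q"],2))
E
python3 - <<'E'
from h import *
s=manip.snapshot("wrist"); save(s,"w1.png")
for n,z in [("stop_button_top",.083),("start_button_top",.064)]:
    for r in manip.silhouettes(s,n)[:2]:
        c=cen(r["pixels"]); print(n,round(r["conf"],2),r["box"],np.round(c,1),ray(s,*c,z).round(4))
todo([.513,-.1606,.1])
E
```

```text
stop_button_top 0.82 [300.4, 161.3, 35.7, 37.7] [317.6 180.8] [ 0.5138 -0.1619  0.083 ]
start_button_top 0.66 [332.2, 105.1, 22.5, 25.0] [346.8 115.4] [ 0.5817 -0.1658  0.064 ]
t 1.5 tcp [ 0.5086 -0.1669  0.2314] toolx yaw 0.3867 tool delta shares [ 0.0128 -0.0083  0.2628] rows 3.2 F [ 0.1 -0.9  0.4] gap -0.002 gf 0.0 q6 [-0.53  0.41  1.66  0.    1.08  0.66]
```

View pics/w1.png

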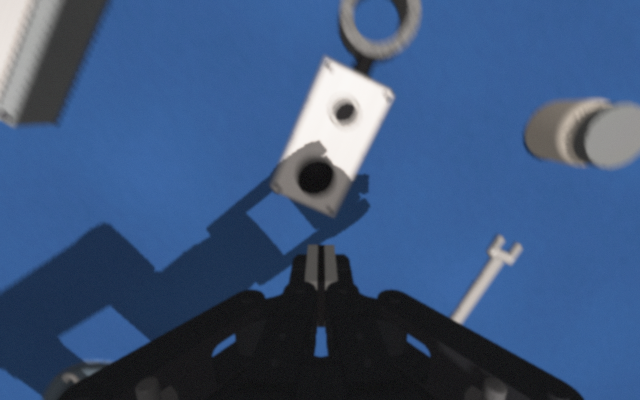

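The wrist view shows the stop head at (316,178) and the start button at (346,111). Both networks agree with the first measurement. Next I press.

Call:
servo_tool(commands=[0.003,-0.002,0.07,0,0,0,-1,0.003,-0.002,0.07,0,0,0,-1,0.003,-0.002,0.07,0,0,0,-1,0.003,-0.002,0.07,0,0,0,-1,0,0,0.012,0,0,0,-1,0,0,0.012,0,0,0,-1,0,0,0.008,0,0,0,-1,0,0,0,0,0,0,-1,0,0,0,0,0,0,-1])

```text
t: 2.25
tcp_pos: [0.5111, -0.1643, 0.0773]
tool_rot: [0.982, 0.189, 0.0, 0.0]
force: [-3.4, 0.7, 5.6]
finger_gap: 0.001
gripper_force: 2.1
```

Call:
servo_tool(commands=[0,0,0.006,0,0,0,-1,0,0,0.004,0,0,0,-1,0,0,0,0,0,0,-1,0,0,0,0,0,0,-1])

```text
t: 2.58
tcp_pos: [0.5117, -0.1645, 0.0757]
tool_rot: [0.982, 0.189, 0.001, 0.001]
force: [-8.4, 3.4, 27.1]
finger_gap: 0.004
gripper_force: 13.6
```

It's bottomed out at 27 N. I'm releasing it and moving above the padlock.

Call:
servo_tool(commands=[0,0,-0.05,0,0,0,-1,0,0,-0.07,0,0,0,-1,0.04,-0.062,-0.025,0,0,0,0,0.04,-0.062,-0.025,0,0,0,0,0.04,-0.062,-0.025,0,0,0,0,0.04,-0.062,-0.025,0,0,0,0,0.04,-0.062,-0.025,0,0,0,0,0.04,-0.062,-0.025,0,0,0,0,0.04,-0.062,-0.025,0,0,0,0,0.04,-0.062,-0.025,0,0,0,0,0.04,-0.062,-0.025,0,0,0,0,0.04,-0.062,0,0,0,0,0])

```text
t: 3.58
tcp_pos: [0.585, 0.2006, 0.2485]
tool_rot: [0.982, 0.189, 0.006, 0.0]
force: [0.2, -0.4, 0.8]
finger_gap: 0.496
gripper_force: 0.0
```

```bash
python3 - <<'E'
from h import *
manip.snapshot("wrist");s=manip.snapshot("wrist"); save(s,"w2.png")
np.savez("w2.npz",M=s["world_to_cam"],K=s["mtx"])
for n,z in [("padlock",.08),("dial_knob",.106),("dial_line",.09),("switch_box",.06),("staple",.07),("shackle_crown",.072)]:
    for r in manip.silhouettes(s,n)[:2]:
        c=cen(r["pixels"]); print(n,round(r["conf"],2),np.round(r["box"]),np.round(c,1),ray(s,*c,z).round(4))
todo([.58,.2,.25])
E
```

```text
padlock 0.89 [298. 143.  69.  77.] [327.3 186.9] [0.5865 0.201  0.08  ]
dial_knob 0.75 [304. 179.  40.  38.] [323.7 196.1] [0.5824 0.2036 0.106 ]
dial_line 0.72 [305. 177.  41.  41.] [323.7 196.2] [0.5781 0.2018 0.09  ]
switch_box 0.96 [211.  34. 245. 262.] [330.3 168.7] [0.6025 0.2036 0.06  ]
switch_box 0.33 [305. 175.  42.  45.] [323.6 196. ] [0.5707 0.1986 0.06  ]
staple 0.95 [209.  34. 252. 266.] [330.7 168. ] [0.6049 0.2044 0.07  ]
staple 0.4 [302. 175.  44.  42.] [323.6 196. ] [0.5732 0.1997 0.07  ]
shackle_crown 0.63 [321. 141.  42.  44.] [347.3 157.6] [0.6221 0.1926 0.072 ]
shackle_crown 0.45 [208.  33. 253. 267.] [330.5 168.2] [0.605  0.2048 0.072 ]
t 3.98 tcp [0.582  0.197  0.2431] toolx yaw 0.3787 tool delta shares [-0.0014 -0.0071 -0.0138] rows 0.2 F [-0.2 -0.6  0.2] gap 0.5 gf 0.0 q6 [ 0.14  0.5   1.45 -0.    1.19  1.34]
```

View pics/w2.png

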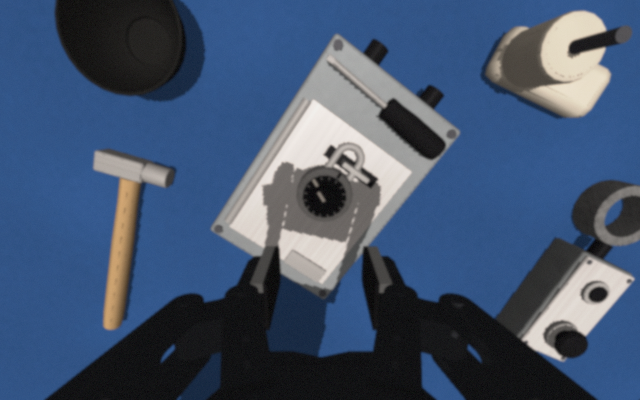

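The wrist view shows the dial centred near (324,196), the shackle crown up-right at (350,150), and the screwdriver behind the staple. I need a magnified crop for the white line, and the box's yaw.

```bash
python3 - <<'E'
from h import *
s=manip.snapshot("wrist"); save(s,"w2c.png",(280,130,100,90),6)
r=manip.silhouettes(s,"switch_box")[0]
c=max(cv2.findContours(r["pixels"].astype(np.uint8),cv2.RETR_EXTERNAL,cv2.CHAIN_APPROX_NONE)[0],key=len)[:,0]
P=np.array([ray(s,u,v,.056)[:2] for u,v in c]).astype(np.float32)
print(cv2.minAreaRect(P*1000), cv2.minAreaRect(P)[2])
k=[ray(s,324,196,z).round(4) for z in(.088,.097,.106)];print(k)
np.savez("w2.npz",M=s["world_to_cam"],K=s["mtx"])
E
```

```text
((594.696533203125, 196.89266967773438), (169.22164916992188, 275.5061340332031), 76.97233581542969) 76.97232818603516
[array([0.5735, 0.1903, 0.088 ]), array([0.5759, 0.1913, 0.097 ]), array([0.5783, 0.1924, 0.106 ])]
```

View pics/w2c.png

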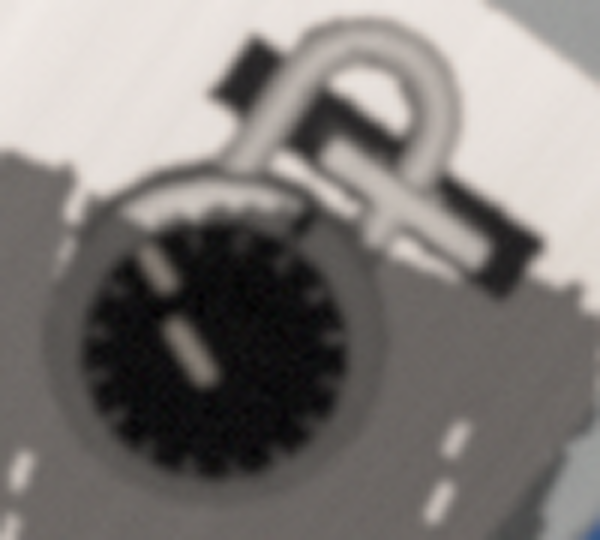

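```bash
python3 - <<'E'
from h import *
s=dict(np.load("w2.npz")); s={"world_to_cam":s["M"],"mtx":s["K"]}
f=lambda x,y,z: ray(s,280+(x+.5)/6-.5,130+(y+.5)/6-.5,z)
d=f(213,345,.088);o=f(147,252,.088);t=f(208,385,.106);case=f(214,333,.084);m=f(300,222,.084);t2=f(172,322,.106)
crown=f(362,60,.072)
print("disc",d,"top",t,"case",case)
for n,a,b in(("line",d,o),("linetop",t,t2),("mark",case,m),("crown",d,crown)):
    v=b-a; print(n,np.hypot(*v[:2]).round(4),np.arctan2(v[1],v[0]).round(3))
todo([*d[:2],.25])
E
```

```text
disc [0.57891382 0.2022022  0.088     ] top [0.57695071 0.20197002 0.106     ] case [0.57995511 0.20249765 0.084     ]
line 0.0194 0.977
linetop 0.0118 0.876
mark 0.0241 -0.27
crown 0.0525 -0.126
t 4.08 tcp [0.582  0.1971 0.2429] toolx yaw 0.3787 tool delta shares [-0.0019 -0.0118 -0.0142] rows 0.2 F [-0.4  0.1 -0.3] gap 0.497 gf 0.0 q6 [ 0.14  0.5   1.45 -0.    1.19  1.34]
```

Lock centre ≈ (0.578, 0.202), box yaw ≈ -0.227 rad, and the line is about 3 notches counterclockwise. I'll align tool x with the line (yaw 0.95), descend and grip.

Call:
servo_tool(commands=[-0.003,-0.012,0,0,0,0,0,0,0,0.03,0,0,-0.0182,0,0,0,0.03,0,0,-0.0182,0,0,0,0.03,0,0,-0.0182,0,0,0,0.03,0,0,-0.0182,0,0,0,0.03,0,0,-0.0182,0,0,0,0.04,0,0,0,0,0,0,0.04,0,0,0,0,0,0,0.02,0,0,0,0,0,0,0,0,0,0,0], force=35)

```text
t: 4.92
tcp_pos: [0.5763, 0.2031, 0.1153]
tool_rot: [0.889, 0.458, -0.003, -0.001]
force: [-0.7, 0.0, 0.0]
finger_gap: 0.499
gripper_force: 0.0
```

```bash
python3 - <<'E'
from h import *
s=manip.snapshot("wrist"); save(s,"w3.png")
todo([.578,.202,.089])
print(proj(s,np.array([.578,.202,.088])))
E
```

```text
t 4.97 tcp [0.5774 0.2033 0.1168] toolx yaw 0.9521 tool delta shares [-0.0014  0.0025  0.0556] rows 0.7 F [-0.3 -0.3  0.5] gap 0.503 gf 0.0 q6 [0.16 0.66 1.56 0.   0.93 0.77]
[324.81219081 238.59096232]
```

View pics/w3.png

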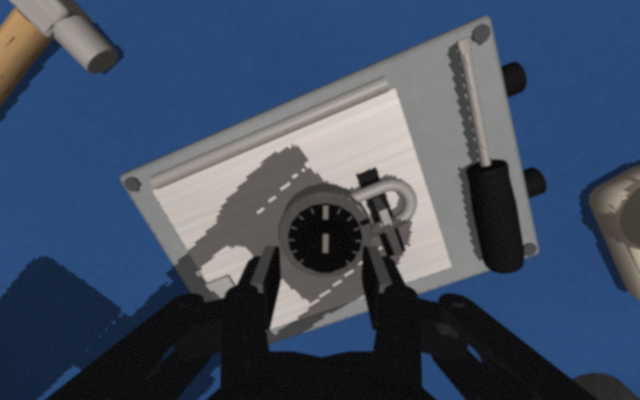

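The white line is vertical in the image at (325,213–243), so it is aligned with tool x, and the disc centre at (325,238) matches the prediction. That confirms 3 notches. Next I descend and grip.

Call:
servo_tool(commands=[-0.001,0.002,0.03,0,0,0,0,0,0,0.024,0,0,0,0,0,0,0,0,0,0,-0.3,0,0,0,0,0,0,-1,0,0,0,0,0,0,-1,0,0,0,0,0,0,-1,0,0,0,0,0,0,-1,0,0,0,0,0,0,-1], force=35)

```text
t: 5.63
tcp_pos: [0.5788, 0.2026, 0.091]
tool_rot: [0.889, 0.459, 0.0, -0.0]
force: [-0.5, 0.6, -2.9]
finger_gap: 0.291
gripper_force: 34.5
```

Call:
servo_tool(commands=[0,0,0,0,0,0.0156,-1,0,0,0,0,0,0.0156,-1,0,0,0,0,0,0.0156,-1,0,0,0,0,0,0.0156,-1,0,0,0,0,0,0.0156,-1,0,0,0,0,0,0.0156,-1,0,0,0,0,0,0.0156,-1,0,0,0,0,0,0.0156,-1,0,0,0,0,0,0.0156,-1,0,0,0,0,0,0.0156,-1,0,0,0,0,0,0.0156,-1,0,0,0,0,0,0.016,-1])

```text
t: 6.63
tcp_pos: [0.5791, 0.2029, 0.0911]
tool_rot: [0.993, -0.115, 0.0, -0.0]
force: [1.0, 0.7, -3.8]
finger_gap: 0.286
gripper_force: 35.1
```

```bash
python3 - <<'E'
from h import *
s=manip.snapshot("wrist");s=manip.snapshot("wrist"); save(s,"w4.png",(200,100,250,200),3)
todo([.578,.202,.089]); print(manip.sense()["ft_torque"])
E
```

```text
t 6.73 tcp [0.5788 0.2026 0.0909] toolx yaw -0.2258 tool delta shares [-0.0013  0.0016  0.0038] rows 0.1 F [-0.3  0.2 -4.4] gap 0.284 gf 35.15212297439575 q6 [0.15 0.69 1.57 0.   0.87 1.95]
[-0.00527096  0.04481321  0.03882805]
```

View pics/w4.png

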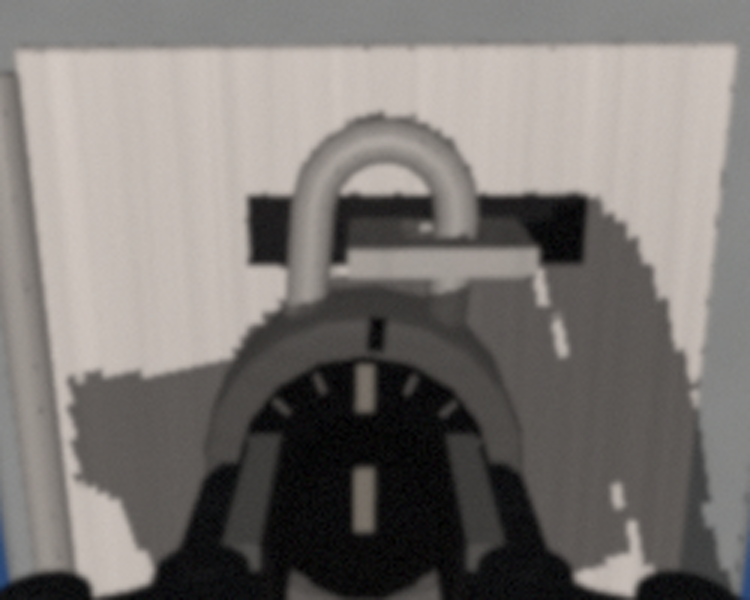

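The grip is good. The mark, at (376,335) in the crop, is slightly clockwise of the line, at (364,390), because the case dragged by about 0.1 rad. I'll add a little more turn.

Call:
servo_tool(commands=[0,0,0,0,0,0.008,-1,0,0,0,0,0,0.008,-1,0,0,0,0,0,0,-1,0,0,0,0,0,0,-1])

```text
t: 7.07
tcp_pos: [0.5788, 0.2025, 0.0908]
tool_rot: [0.987, -0.161, -0.0, 0.0]
force: [-0.5, 0.2, -3.9]
finger_gap: 0.282
gripper_force: 35.1
```

```bash
python3 - <<'E'
from h import *
s=manip.snapshot("wrist"); save(s,"w5.png",(200,100,250,200),3)
todo([.578,.202,.089]); print(manip.sense()["ft_torque"])
E
```

```text
t 7.12 tcp [0.5788 0.2025 0.0908] toolx yaw -0.3242 tool delta shares [-0.0011  0.0015  0.0037] rows 0.0 F [ 0.2  0.5 -3.5] gap 0.284 gf 35.148276686668396 q6 [ 0.15  0.69  1.57 -0.    0.87  2.05]
[0.0054044  0.06687491 0.07108808]
```

View pics/w5.png

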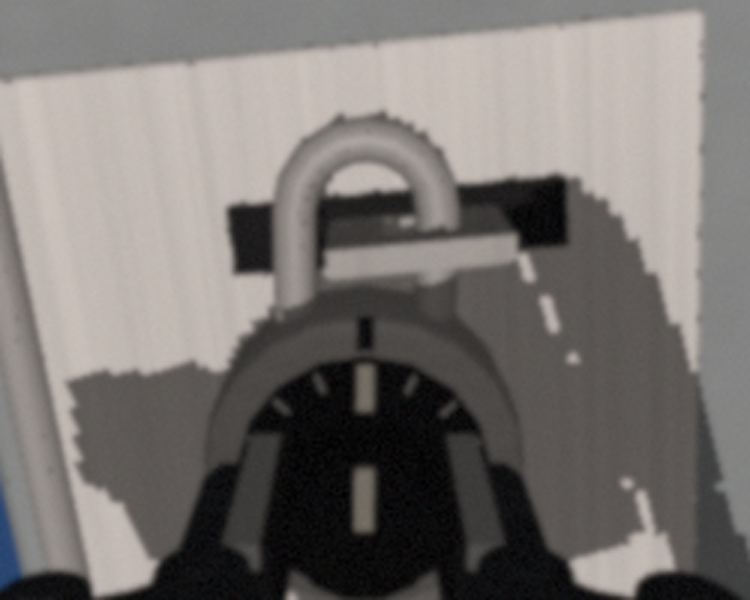

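The mark and line now coincide at x≈364. Next is the pull along the box's -x, straightening the lock once the shackle starts drawing.

Call:
servo_tool(commands=[-0.008,0.0008,0,0,0,0,-1,-0.008,0.0008,0,0,0,0,-1,-0.008,0.0008,0,0,0,0,-1,-0.008,0.0008,0,0,0,0,-1,-0.008,0.0008,0,0,0,-0.004,-1,-0.008,0.0005,0,0,0,-0.004,-1,-0.008,0.0003,0,0,0,-0.004,-1,-0.008,0,0,0,0,-0.003,-1,0,0,0,0,0,0,-1])

```text
t: 7.87
tcp_pos: [0.5462, 0.21, 0.0908]
tool_rot: [0.993, -0.115, -0.001, 0.0]
force: [0.1, -0.7, -1.9]
finger_gap: 0.286
gripper_force: 35.2
```

```bash
python3 - <<'E'
from h import *
s=manip.snapshot("wrist"); save(s,"w6.png",(200,60,250,240),2.5)
todo([.578-.036*np.cos(.227),.2025+.036*np.sin(.227),.0908]); print(manip.sense()["ft_torque"])
E
```

```text
t 7.92 tcp [0.5464 0.21   0.0908] toolx yaw -0.232 tool delta shares [-0.0071  0.0004  0.    ] rows 0.1 F [ 0.4 -0.9 -2.9] gap 0.286 gf 35.21226525306702 q6 [0.18 0.67 1.65 0.   0.83 1.98]
[-0.0756278  -0.10267831  0.05146221]
```

View pics/w6.png

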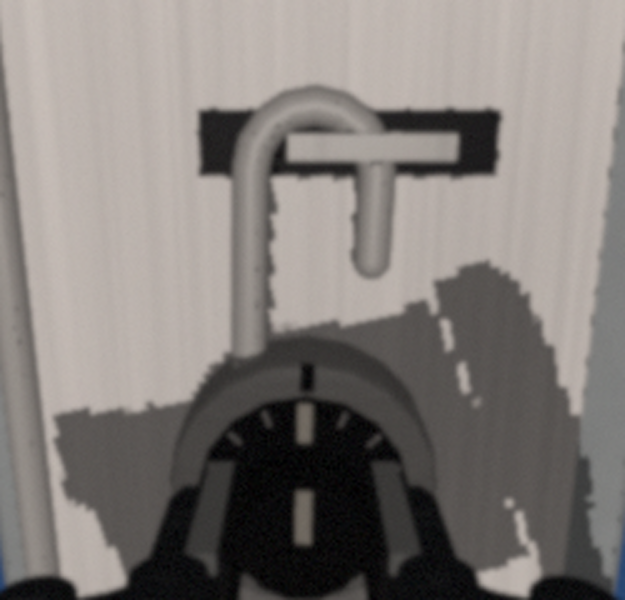

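The shackle is out: short leg tip at (371,270), crown at the plate. I'll pull a few mm more, until the stop is felt.

Call:
servo_tool(commands=[-0.004,0,0,0,0,0,-1,-0.004,0,0,0,0,0,-1,0,0,0,0,0,0,-1,0,0,0,0,0,0,-1])

```text
t: 8.25
tcp_pos: [0.5458, 0.2106, 0.0911]
tool_rot: [0.993, -0.116, 0.002, -0.0]
force: [4.5, -2.1, -5.1]
finger_gap: 0.284
gripper_force: 35.1
```

Call:
servo_tool(commands=[-0.006,0,0,0,0,0,-1,-0.006,0,0,0,0,0,-1,0,0,0,0,0,0,-1,0,0,0,0,0,0,-1])

```text
t: 8.58
tcp_pos: [0.5457, 0.2114, 0.092]
tool_rot: [0.993, -0.116, 0.008, -0.001]
force: [12.9, -5.0, -9.1]
finger_gap: 0.283
gripper_force: 35.0
```

The stop is firm at 13 N, so the shackle is fully open. Now forward, until the staple stands in the gap.

Call:
servo_tool(commands=[0.01,0,0,0,0,0,-1,0.01,0,0,0,0,0,-1,0.01,0,0,0,0,0,-1,0.01,0,0,0,0,0,-1,0.01,0,0,0,0,0,-1,0.01,0,0,0,0,0,-1,0.01,0,0,0,0,0,-1,0.008,0,0,0,0,0,-1,0,0,0,0,0,0,-1,0,0,0,0,0,0,-1])

```text
t: 9.42
tcp_pos: [0.577, 0.2032, 0.0905]
tool_rot: [0.993, -0.116, 0.001, -0.0]
force: [0.3, 0.4, -2.4]
finger_gap: 0.288
gripper_force: 35.6
```

```bash
python3 - <<'E'
from h import *
todo([.5808,.2033,.0908])
s=manip.snapshot("wrist"); save(s,"w7.png",(200,60,250,240),2.5)
E
```

```text
t 9.42 tcp [0.577  0.2032 0.0905] toolx yaw -0.2327 tool delta shares [ 0.0073 -0.002  -0.0006] rows 0.1 F [ 0.3  0.4 -2.4] gap 0.288 gf 35.63520848751068 q6 [ 0.16  0.69  1.58 -0.    0.87  1.96]
```

View pics/w7.png

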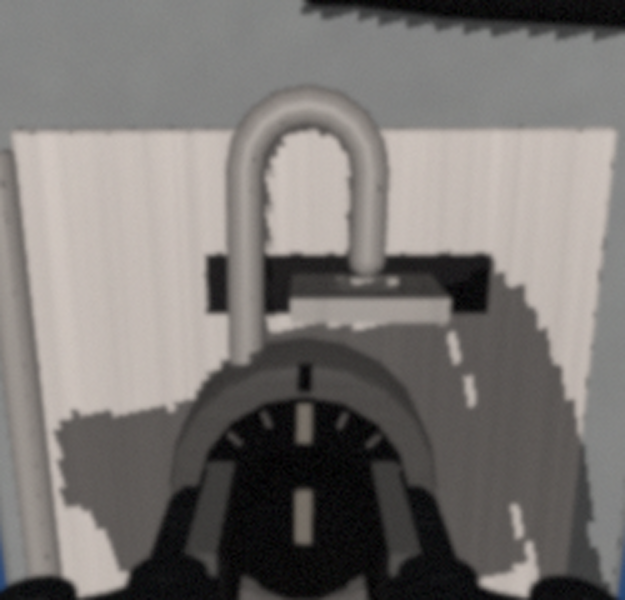

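The tip is just past the plate, so I'll go 4 mm further forward and then lift a little to check.

Call:
servo_tool(commands=[0.004,0,0,0,0,0,-1,0.004,0,0,0,0,0,-1,0,0,0,0,0,0,-1,0,0,-0.006,0,0,0,-1,0,0,-0.006,0,0,0,-1,0,0,-0.006,0,0,0,-1,0,0,-0.006,0,0,0,-1,0,0,0,0,0,0,-1], force=50)

```text
t: 10.13
tcp_pos: [0.5804, 0.2024, 0.1036]
tool_rot: [0.993, -0.116, 0.001, -0.0]
force: [0.5, 0.1, -3.3]
finger_gap: 0.282
gripper_force: 50.6
```

Only the lock's weight shows, with no snag. On with the lift.

Call:
servo_tool(commands=[0,0,-0.015,0,0,0,-1,0,0,-0.015,0,0,0,-1,0,0,-0.02,0,0,0,-1,0,0,-0.03,0,0,0,-1,0,0,-0.03,0,0,0,-1,0,0,-0.03,0,0,0,-1,0,0,-0.02,0,0,0,-1,0,0,-0.01,0,0,0,-1,0,0,0,0,0,0,-1,0,0,0,0,0,0,-1,0,0,0,0,0,0,-1,0,0,0,0,0,0,-1])

```text
t: 11.13
tcp_pos: [0.579, 0.2022, 0.1867]
tool_rot: [0.993, -0.116, -0.001, 0.0]
force: [-0.7, -0.6, -4.1]
finger_gap: 0.28
gripper_force: 50.7
```

```bash
python3 - <<'E'
from h import *
todo([.5808,.2033,.19])
s=manip.snapshot("wrist"); save(s,"w8.png",(160,40,300,270),2)
E
```

```text
t 11.13 tcp [0.579  0.2022 0.1867] toolx yaw -0.2325 tool delta shares [ 0.0031 -0.0029 -0.0066] rows 0.1 F [-0.7 -0.6 -4.1] gap 0.28 gf 50.66083610057831 q6 [ 0.15  0.56  1.51 -0.    1.07  1.96]
```

View pics/w8.png

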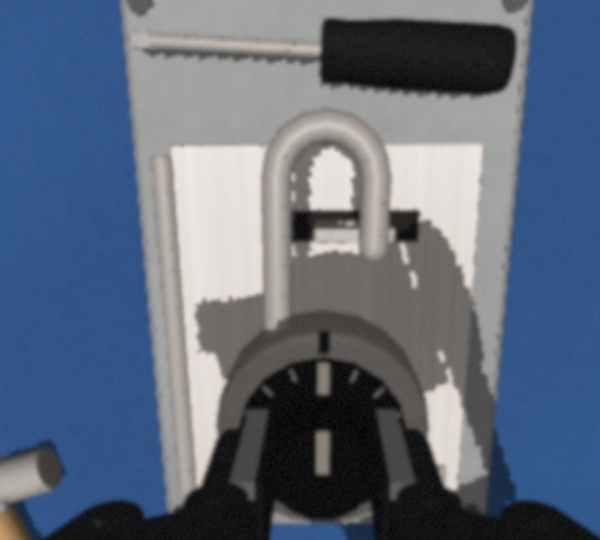

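The lock hangs open and level in the gripper, about 96 mm above the cover and clear of the staple.

```bash
python3 -c "
from station import manip
print(manip.sign_off())"
```

```text
the job is handed in; nothing more can be done
None
```

The stop button was pressed fully down and released, the dial set to the mark, and the shackle pulled fully open; the open lock is off the staple, held level about 96 mm above the cover, and the job is handed in (no verdict was returned).

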